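Seat a hex bolt head-down in the assembly nest and slip its collar on

TASK

Stand the big hex bolt head-down in the hexagonal pocket of the grey assembly nest, working it about gently until the head drops fully home on the pocket floor; then slip the large steel collar down over its shank until it rests flat on the bolt head. Do not drop or force the bolt into the nest, and leave the other things on the bench where they are.

Things in the scene. Friction and masses are not known exactly. Their poses are not given: they have to be found in the camera images.
- nest: Fixed nest: square grey frame 124 x 124 mm, rim 22 mm high, sides along its x and y; origin at the centre of its underside, z up. In it lies a steel hexagonal die, 70 mm across its outer flats, its flat top 30 mm above the bench, with the hexagonal pocket in its middle. The die is clamped off-centre (see nest_mid) and does not yield when pushed.
- nest_mid (a point): Point on the frame's centre line, 30 mm above the bench. The pocket (39 mm across flats, 12 mm deep, square edges, flat floor 18 mm above the bench) would be centred here with two flats facing the frame's +y and -y, corners to +x and -x; but the die is clamped up to 7.5 mm off in x and in y and turned up to 0.08 rad. This point shows the frame, not the die.
- bolt: Big plain steel hex bolt, 0.2 to 0.4 kg, standing on its head, shank up. Head 36 mm across flats, 15 mm high; round shank 24 mm across, 45 mm long; 60 mm overall. Origin: centre of the head's flat underside; z along the shank; two head flats face its +y and -y, corners to +x and -x. Fully home, the head stands 3 mm proud of the die, the origin 18 mm above the nest's.
- collar: Large plain steel collar (thick ring) lying flat: outside 50 mm, bore 29 mm, 20 mm high. Origin: centre of its underside, z up. On the bolt its origin is 15 mm above the bolt's origin.
- short_bolt: Bystander: smaller hex bolt standing on its head, head 24 mm across flats, 40 mm tall overall. Origin: centre of the underside.
- small_collar: Bystander: smaller steel collar, outside 34 mm, bore 17 mm, 16 mm high. Origin: centre of the underside.
- big_nut: Bystander: hex nut lying flat, 36 mm across flats, 19 mm high. Origin: centre of the underside.
- washer: Bystander: flat washer, outside 44 mm, 5 mm thick. Origin: centre of the underside.
- wrench: Bystander: steel wrench lying on the bench, 190 mm long along its x. Origin at its middle.
- carton: Bystander: small open cardboard box 100 x 75 mm, 60 mm high. Origin: centre of the underside.
- pail: Bystander: white lidded plastic pail 120 mm across, 118 mm high. Origin: centre of the underside.
Things that resemble listed ones, but are neither listed nor needed, are in the scene too. What is shaped like the bolt but green is not meant. What is shaped like the collar but black is not meant.

How it is judged:
On the way, in this order (a step that is already met when the one before it is completed fails the run):
1. the bolt head is fully home in the pocket, upright (z of bolt in the frame of nest below 0.021 m and horizontal distance between bolt and nest below 0.016 m and angle between bolt's own z axis and vertical below 0.06 rad), for 0.3 s.
2. the collar is round the shank, resting on the bolt head (z of collar in the frame of bolt between 0.012 and 0.018 m and horizontal distance between collar and bolt below 0.005 m), for 0.2 s.
At the end, for the whole second after the job is handed in: The bolt stands upright (within 0.06 rad) in the pocket, its origin under 21 mm above the nest's and within 16 mm sideways; the collar is round the shank, flat (0.08 rad) on the head, 12 to 18 mm above the bolt's origin and within 5 mm sideways; both at rest (under 20 mm/s) (all of step 1 and all of step 2 and angle between collar's own z axis and vertical below 0.08 rad and linear speed of each of bolt, collar below 0.02 m/s); the robot touches nothing.
It fails at once if the bolt is pressed or knocked on the nest with more than 30 N while its head is not yet down in the pocket (contact force between bolt and nest above 30 N and z of bolt in the frame of nest above 0.0275 m).
It fails at once if the bolt is rammed or dropped into the pocket with more than 80 N (contact force between bolt and nest above 80 N).
It fails at once if the robot itself strikes or leans on the nest with more than 20 N (contact force between any of the fingers, the arm and nest above 20 N).
It fails at once if a bystander is moved by more than 25 mm (distance of any of short_bolt, small_collar, big_nut, washer, wrench, carton, pail from where it was at the start of the episode above 0.025 m).
It also fails if it takes over 72 s, if anything falls off the work surface, if the arm or the gripper's body presses on something with over 40 N, if the wrist force passes 120 N, or if a joint passes its speed limit or range.

ROBOT

A 6-joint arm with a two-finger parallel gripper is mounted at the origin on the work surface. World frame = base frame: x ahead of the robot, y to its left, z up, the work surface at z = 0. Lengths are in m, angles in rad, forces in N, time in s.
With the tool pointing down it reaches from about 0.25 to 0.725 m from the base axis. Payload 4 kg.
Tool frame: the origin (TCP) lies on the centre line of the jaws, within the pads' length; the fingertips stand 17 mm ahead of it and the grasp point (between the pads) lies 2 mm behind it; z points along the fingers, y is the line along which they close (so a half turn about z gives the same grasp; the last joint's range is limited). The gripper opens to 85 mm and grips with 20 to 120 N. Pads are 22 mm wide; open, the fingers measure 114 mm over their backs; the gripper's body (76 mm by 85 mm) begins 54 mm behind the grasp point. The pads swing forward as they close: fully open they stand 13 mm farther back than shut.
Start: joints at [1.101, 0.241, 0.005, 1.335, 0, 1.571], TCP at [0.226, 0.446, 0.248] pointing down, gripper open.
Joint ranges: [-2.72, 2.72], [-1.05, 1.87], [-1.09, 1.28], [-1.99, 2.15], [-1.42, 1.44], [-3.14, 3.14]. Speed limits (rad/s): [2.79, 2.79, 3.14, 3.14, 3.14, 3.14].

INTERFACE

Orientations are given as a unit quaternion [x, y, z, w].
In Python, from workcell import get_obs, imaging, order gives the robot as it stands.
- The arm moves only by the tool apply_moves, never from a script. Its argument "targets" is a list that holds one entry, the list of rows, each a list of 5 numbers: the shift along the world's x, y, z in units of 40 mm (1.0 is 40 mm), then the turn about the world's z in degrees, then the gripper command: -1 is shut, 1 is fully open, values between are in proportion. In form: [[[dx, dy, dz, turn, fingers], ...]]. A call has 1 to 8 rows; each row shifts and turns the commanded pose from where the row before left it; what a row does not reach is not made up. A row lasts 1/12 s, in which the tool goes at most 41.7 mm and 7.16 degrees, less where a joint would pass 70% of its speed; a pose out of reach is approached as far as the arm can. A call is refused whole if a number of a shift passes 1 or a number of a turn 7.16, either way. A call with a gripper value outside its range is refused whole. The fingers move at their own pace and stop on an object; the grip force is fixed at half the most. Time passes only in rows, so rows that do not move let the fingers close. It gives the time, the measured TCP pose, the force, the opening and the grip force at its end, in the units of the state.
- get_obs(): the state, without advancing time (a new reading comes with each control period).
- imaging.camera(name): name is "scene" or "top"; returns (picture, depth): 420x560x3 uint8, blue, green, red; 420x560 float32, m along the optical axis (not along the pixel's ray), 0 where there is no reading.
- imaging.get_calibration(name): a dict with "camera_matrix" (3x3 intrinsics, pixels), "k1" (the pictures are not rectified: a ray, as slopes to the right and down, at radius r is drawn at 1 + k1 r^2 times it, then the intrinsics apply), "eye" and "rotation" of the camera in the world. Camera axes: x right, y down, z forward; pixel columns grow to the right and rows downward; lengths in m; the calibration is good to about 2 mm. A picture is of the moment at which its call begins. get_calibration takes no time and is no camera call.
- order.job_done(): hands the job in; it is judged then, once.
The state is a dict: "clock": time; "joint_pos": joint angles; "joint_vel": joint speeds; "tau": joint torques, N m; "eef_pos": TCP position; "tool_rot": TCP orientation; "ft_force": force on the tool from outside, world axes, zero at the start; "ft_torque": the same for the moment, N m; "grip_width": finger opening in m; "grasp_force": force on a finger pad.
Only numpy, scipy, OpenCV 4.12 (cv2) and the standard library are available. Lean on these libraries where they do the work, as an engineer would, in place of code of your own. Each camera call takes 0.05 s, during which the arm holds its last target. There are 200 camera calls.

## Working session

There is one attempt and no reset: what is moved stays moved. The work goes in short steps, Python scripts to look and compute and a tool call to move; the robot and the scene stay as the last step left them, time stands still between calls to the robot, and variables do not carry over. Pictures are saved under pics/ and viewed, at most 10 in all, crops included, and the job is handed in when it is done.

Besides the shell and the picture viewer there is one more tool, called after "Emit:" as name(argument=value, ...) on one line, values as JSON. apply_moves: Moves the arm, as the interface text tells. Its arguments: {"type":"object","properties":{"targets":{"type":"array","items":{"type":"array","items":{"type":"array","items":{"type":"number"}}}}},"required":["targets"]}

```bash
mkdir -p pics; cat > h.py <<'E'
import numpy as np, cv2
from workcell import get_obs, imaging, order
def shot(n):
    im,d=imaging.camera(n); return im.copy(),d.copy(),imaging.get_calibration(n)
def rays(px,c):
    K=np.array(c["camera_matrix"],float); k=float(c["k1"])
    px=np.asarray(px,float).reshape(-1,1,2)
    s=cv2.undistortPoints(px,K,np.array([k,0,0,0,0.]))[:,0]
    return np.c_[s,np.ones(len(s))]@np.array(c["rotation"]).T, np.array(c["eye"])
def plane(px,z,c):
    r,e=rays(px,c); return e+r*((z-e[2])/r[:,2])[:,None]
def dep(px,d,c):
    r,e=rays(px,c); p=np.asarray(px).reshape(-1,2).astype(int)
    return e+r*d[p[:,1],p[:,0]][:,None]
def cloud(d,c):
    v,u=np.mgrid[:d.shape[0],:d.shape[1]]
    r,e=rays(np.c_[u.ravel(),v.ravel()],c)
    return (e+r*d.reshape(-1,1)).reshape(d.shape+(3,))
E
python3 - <<'E'
from h import *
for n in("scene","top"):
    im,d,c=shot(n); cv2.imwrite(f"pics/{n}0.png",im); np.savez(f"{n}0.npz",im=im,d=d)
    print(n,c)
print(get_obs())
E
```

```text
scene {'camera_matrix': array([[498.77605242,   0.        , 281.18268906],
       [  0.        , 498.77605242, 216.55122873],
       [  0.        ,   0.        ,   1.        ]]), 'k1': -0.005245462815098191, 'eye': array([ 1.28172522, -0.45306694,  0.79658395]), 'rotation': array([ 0.79005613,  0.45884335, -0.210049  , -0.34807112])}
top {'camera_matrix': array([[455.29184302,   0.        , 277.03137764],
       [  0.        , 455.29184302, 203.65272359],
       [  0.        ,   0.        ,   1.        ]]), 'k1': -0.06149232505871174, 'eye': array([ 0.4439028 , -0.02950151,  1.02527773]), 'rotation': array([ 0.70683084, -0.7055083 ,  0.04112718, -0.03093139])}
{'clock': 0.1, 'joint_pos': array([ 1.10102117e+00,  2.41346303e-01,  3.83455884e-03,  1.33522070e+00,
       -5.20736482e-06,  1.57083365e+00]), 'joint_vel': array([-4.61488244e-04, -3.29618176e-05,  3.64398989e-03, -2.54772542e-04,
        3.21357319e-04, -2.93745954e-04]), 'tau': array([-2.01824823e-04, -3.73138118e+01,  2.53009433e+01,  1.08786862e-02,
       -5.80478581e-05,  2.22638974e-06]), 'eef_pos': array([0.2260938 , 0.44534107, 0.24748833]), 'tool_rot': array([ 2.32751692e-01,  9.72535713e-01, -9.42084898e-04, -2.22749704e-04]), 'ft_force': array([-0.06923555, -1.07254302, -0.56799314]), 'ft_torque': array([ 0.06211754, -0.01161974, -0.03628022]), 'grasp_force': 0.0, 'grip_width': 0.08535409734319152}
```

View pics/scene0.png

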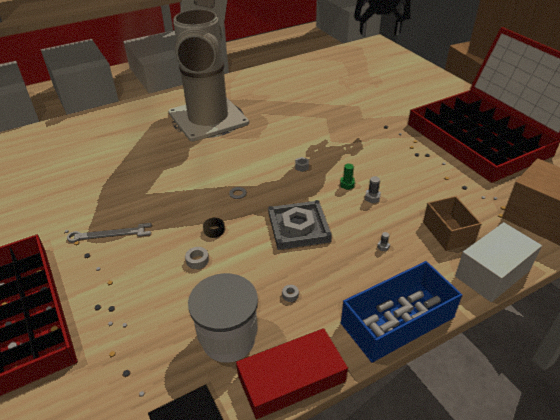

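View pics/top0.png

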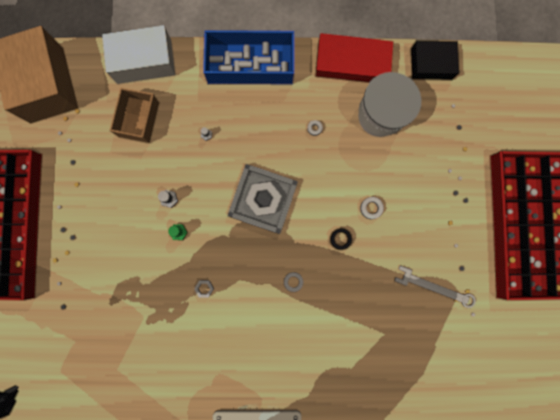

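Candidates: bolt-like things are the grey large bolt at top (167,198), the green one at (177,231) and the short bolt at (205,133). Collar-like things are the steel ring at (372,208), the black ring at (341,239) and the small collar at (315,128). By the description I choose (167,198) and (372,208), and check them in a close crop with measurements.

```bash
sed -i '1a from scipy.spatial.transform import Rotation as Ro' h.py
sed -i 's/c=imaging/c=imaging/; s/return im.copy(),d.copy(),imaging.get_calibration(n)/c=dict(imaging.get_calibration(n)); c["rotation"]=Ro.from_quat(c["rotation"]).as_matrix(); return im.copy(),d.copy(),c/' h.py
cat > m.py <<'E'
from h import *
def cal(n):
    c=dict(imaging.get_calibration(n)); c["rotation"]=Ro.from_quat(c["rotation"]).as_matrix(); return c
E
python3 - <<'E'
from m import *
T=np.load("top0.npz");S=np.load("scene0.npz")
ct,cs=cal("top"),cal("scene")
P=cloud(T["d"],ct);Q=cloud(S["d"],cs)
def rep(name,px,pxs):
  for tag,C,p,w in(("top",P,px,26),("sc",Q,pxs,30)):
    R=C[p[1]-w:p[1]+w,p[0]-w:p[0]+w].reshape(-1,3)
    print(name,tag,"bench z",np.round(np.median(R[:,2]),4))
    for lo,hi in((.01,.018),(.018,.025),(.026,.034),(.052,.07)):
        s=R[(R[:,2]>lo)&(R[:,2]<hi)]
        if len(s)>4: print("  ",lo,hi,len(s),"med",np.round(np.median(s,0),4),"mid",np.round((s.min(0)+s.max(0))/2,4),"ext",np.round(np.ptp(s,axis=0),3))
rep("bolt",(167,198),(374,190)); rep("collar",(372,208),(196,259)); rep("nest",(263,199),(299,222))
def crop(im,u,v,w):return cv2.resize(im[v-w:v+w,u-w:u+w],(380,290),interpolation=cv2.INTER_CUBIC)
t,s=T["im"],S["im"]
def crop2(im,u,v,w):return cv2.resize(im[v-w:v+w,u-w:u+w],(290,290),interpolation=cv2.INTER_CUBIC)
a=np.hstack([crop2(t,167,198,15),crop2(t,263,199,36)]);b=np.hstack([crop2(s,374,190,18),crop2(s,299,222,36)])
cv2.imwrite("pics/crop1.png",np.vstack([a,b]))
# coloured steel ring contour
for (u,v) in((372,208),):
    g=cv2.cvtColor(t[v-20:v+20,u-20:u+20],cv2.COLOR_BGR2HSV)
    m=((g[...,1]<70)&(g[...,2]>60)).astype(np.uint8)
    cc,_=cv2.findContours(m,cv2.RETR_EXTERNAL,cv2.CHAIN_APPROX_NONE); k=max(cc,key=cv2.contourArea)
    (x,y),r=cv2.minEnclosingCircle(k); print("ring",x+u-20,y+v-20,r,plane([[x+u-20,y+v-20]],.02,ct))
E
```

```text
bolt top bench z -0.0001
   0.01 0.018 98 med [0.5524 0.1927 0.0143] mid [0.5585 0.1992 0.0137] ext [0.038 0.036 0.007]
   0.018 0.025 6 med [0.5588 0.1896 0.0196] mid [0.5578 0.2009 0.0199] ext [0.02  0.027 0.003]
   0.026 0.034 9 med [0.5536 0.1918 0.0281] mid [0.558  0.1951 0.0293] ext [0.022 0.012 0.006]
   0.052 0.07 108 med [0.5585 0.1997 0.0592] mid [0.559  0.2001 0.058 ] ext [0.022 0.023 0.012]
bolt sc bench z 0.0008
   0.01 0.018 128 med [0.5549 0.1873 0.0151] mid [0.5329 0.1902 0.0142] ext [0.097 0.059 0.008]
   0.018 0.025 49 med [0.5613 0.1901 0.0209] mid [0.531  0.188  0.0215] ext [0.096 0.046 0.007]
   0.026 0.034 41 med [0.4986 0.1857 0.0294] mid [0.5287 0.1863 0.03  ] ext [0.088 0.041 0.008]
   0.052 0.07 143 med [0.5523 0.1887 0.0595] mid [0.5238 0.1881 0.0576] ext [0.1   0.05  0.011]
collar top bench z -0.0001
   0.01 0.018 92 med [ 0.538  -0.2508  0.017 ] mid [ 0.5223 -0.2369  0.014 ] ext [0.081 0.08  0.008]
   0.018 0.025 206 med [ 0.5373 -0.2534  0.0202] mid [ 0.5221 -0.2375  0.0209] ext [0.081 0.082 0.006]
collar sc bench z 0.0008
   0.01 0.018 159 med [ 0.5326 
[... 237 characters left out ...]
 0.0117] mid [ 0.5595 -0.0116  0.014 ] ext [0.115 0.114 0.008]
   0.018 0.025 609 med [ 0.5592 -0.013   0.021 ] mid [ 0.5585 -0.0116  0.0215] ext [0.115 0.114 0.007]
   0.026 0.034 573 med [ 0.5583 -0.0131  0.0296] mid [ 0.5621 -0.0073  0.0299] ext [0.083 0.091 0.008]
nest sc bench z 0.0113
   0.01 0.018 606 med [ 0.578  -0.019   0.0125] mid [ 0.5654 -0.0174  0.014 ] ext [0.143 0.144 0.008]
   0.018 0.025 902 med [ 0.5652 -0.0156  0.0217] mid [ 0.5593 -0.0123  0.0215] ext [0.153 0.155 0.007]
   0.026 0.034 432 med [ 0.5619 -0.0139  0.0301] mid [ 0.5711 -0.0123  0.0299] ext [0.101 0.105 0.008]
ring 371.6731834411621 207.82960891723633 11.473731994628906 [[ 0.5379571  -0.25507718  0.02      ]]
```

View pics/crop1.png

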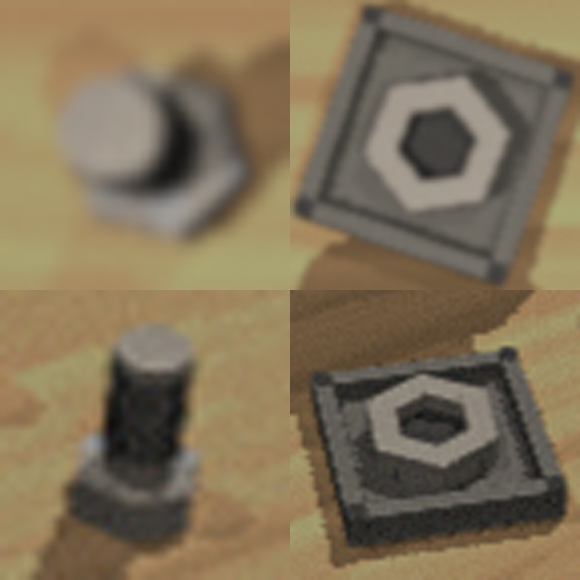

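The crop shows the grey steel bolt (shank leaning up-left of its hex head) and the die, a bright hexagonal ring at about (263,199) in top. Next I measure the die and bolt-head phases.

```bash
cat > die.py <<'E'
from m import *
def hexfit(poly):
    c=poly.mean(0); e=np.roll(poly,-1,0)-poly; a=np.arctan2(e[:,1],e[:,0]); w=np.hypot(*e.T)
    return np.degrees(np.angle((w*np.exp(6j*a)).sum())/6)%60, np.round(w*1e3,1)
def cen(m):
    M=cv2.moments(m); return np.array([M["m10"],M["m01"]])/M["m00"]
def die(n,im,u,v,w=36,k=8):
    c=cal(n); g=cv2.cvtColor(im[v-w:v+w,u-w:u+w],cv2.COLOR_BGR2HSV)
    g=cv2.resize(g,None,fx=k,fy=k,interpolation=cv2.INTER_CUBIC)
    val=g[...,2].astype(int); thr=cv2.threshold(g[...,2][w*k-15*k:w*k+15*k,w*k-15*k:w*k+15*k],0,255,cv2.THRESH_OTSU)[0]
    m=((val>thr)&(g[...,1]<75)).astype(np.uint8); m=cv2.morphologyEx(m,cv2.MORPH_OPEN,np.ones((9,9)))
    cc,h=cv2.findContours(m,cv2.RETR_CCOMP,cv2.CHAIN_APPROX_NONE)
    i=min((j for j in range(len(cc)) if h[0][j][3]<0 and cv2.contourArea(cc[j])>8000),key=lambda j:np.hypot(*(cc[j].mean((0,1))-w*k)))
    hs=[j for j in range(len(cc)) if h[0][j][3]==i]; j=max(hs,key=lambda j:cv2.contourArea(cc[j]))
    for nm,q in(("outer",cc[i]),("pocket",cc[j])):
        p=(q[:,0]+.5)/k-.5+[u-w,v-w]; W=plane(p,.03,c)[:,:2].astype(np.float32)
        o=cen(W.reshape(-1,1,2)*1000)/1000
        hull=cv2.convexHull((W-o)*1000); ap=cv2.approxPolyDP(hull,3.,True)[:,0]
        A=cv2.contourArea((W-o)*1000); ph,s=hexfit(ap/1000)
        print(n,nm,np.round(o,4),"flats mm",round(np.sqrt(A*2/np.sqrt(3)),1),"phase",round(ph,1),s)
if __name__=="__main__":
    T=np.load("top0.npz");S=np.load("scene0.npz")
    die("top",T["im"],263,199); die("scene",S["im"],299,219)
    for n,D,(u,v) in(("top",T,(167,198)),("scene",S,(374,190))):
        c=cal(n);C=cloud(D["d"],c);w=20;k=8
        R=C[v-w:v+w,u-w:u+w];s=R[(R[...,2]>.056)&(np.hypot(R[...,0]-.557,R[...,1]-.199)<.02)]
        print(n,"shank",len(s),np.round(s.mean(0),4),np.round((s.min(0)+s.max(0))/2,4))
        o=s.mean(0)[:2]
        z=cv2.resize(R[...,2].astype(np.float32),None,fx=k,fy=k,interpolation=cv2.INTER_LINEAR)
        x=cv2.resize(D["im"][v-w:v+w,u-w:u+w],None,fx=k,fy=k,interpolation=cv2.INTER_CUBIC).astype(int)
        for nm,m in(("depth",z>.008),("colour",(x[...,2]-x[...,0]<25))):
            cc,_=cv2.findContours(m.astype(np.uint8),cv2.RETR_EXTERNAL,cv2.CHAIN_APPROX_NONE)
            q=max(cc,key=cv2.contourArea); p=(q[:,0]+.5)/k-.5+[u-w,v-w]
            W=((plane(p,.012,c)[:,:2]-o)*1000).astype(np.float32)
            ap=cv2.approxPolyDP(cv2.convexHull(W),2.,True)[:,0]; e=np.roll(ap,-1,0)-ap
            print(n,nm,[(*np.round(a).astype(int).tolist(),"edge",round(float(np.hypot(*b))),round(float(np.degrees(np.arctan2(b[1],b[0]))%60))) for a,b in zip(ap,e)])
    t=T["im"]
E
python3 die.py; python3 -c "
from m import *
T=np.load('top0.npz');c=cal('top')
# frame corners seen in crop (370,15),(570,78),(497,272),(303,207) of 290px=72px crop at 263,199
p=np.array([[370,15],[570,78],[497,272],[303,207]],float)-[290,0]; p=p*72/290+[263-36,199-36]
W=plane(p,.022,c)[:,:2];print(W,W.mean(0));e=np.roll(W,-1,0)-W;print(np.hypot(*e.T),np.degrees(np.arctan2(e[:,1],e[:,0]))%90)
print(np.round(get_obs()['tool_rot'],3))"
```

```text
[[ 0.62928807  0.02354579]
 [ 0.5943521  -0.08729284]
 [ 0.48706172 -0.0469965 ]
 [ 0.52245369  0.05940638]] [ 0.55828889 -0.01283429]
[0.11621413 0.11460812 0.11213459 0.11269235] [72.50532272 69.41472351 71.60172344 71.44488416]
[ 0.233  0.973 -0.001 -0.   ]Traceback (most recent call last):
  File "die.py", line 23, in <module>
    die("top",T["im"],263,199); die("scene",S["im"],299,219)
    ~~~^^^^^^^^^^^^^^^^^^^^^^^
  File "die.py", line 18, in die
    hull=cv2.convexHull((W-o)*1000); ap=cv2.approxPolyDP(hull,3.,True)[:,0]
cv2.error: OpenCV(4.12.0) /io/opencv/modules/imgproc/src/convhull.cpp:143: error: (-215:Assertion failed) total >= 0 && (depth == CV_32F || depth == CV_32S) in function 'convexHull'
```

```bash
sed -i 's/o=cen(W.reshape(-1,1,2)\*1000)\/1000/o=(cen(W.reshape(-1,1,2)*1000)\/1000).astype(np.float32)/' die.py; python3 die.py
```

```text
top outer [ 0.5576 -0.0124] flats mm 70.6 phase 39.1 [34.6  9.7 36.4 38.4 43.4 37.7 39.4]
top pocket [ 0.5575 -0.0128] flats mm 38.7 phase 37.4 [19.3  7.4 17.6 21.1 20.1 24.3 20.3]
scene outer [ 0.5582 -0.0125] flats mm 70.3 phase 39.2 [37.9  6.2 37.  39.  40.3 37.8 44.6]
scene pocket [ 0.5583 -0.0131] flats mm 38.8 phase 36.5 [21.6 19.7 23.8 18.9  8.8 16.8 22.5]
top shank 94 [0.5588 0.2003 0.0595] [0.5586 0.2003 0.0599]
top depth [(16, 22, 'edge', 16, 50), (0, 24, 'edge', 20, 37), (-16, 12, 'edge', 19, 18), (-20, -7, 'edge', 20, 15), (-6, -21, 'edge', 22, 17), (15, -14, 'edge', 16, 11), (20, 1, 'edge', 21, 42)]
top colour [(14, 18, 'edge', 11, 38), (4, 22, 'edge', 20, 28), (-14, 12, 'edge', 20, 17), (-19, -7, 'edge', 18, 13), (-7, -20, 'edge', 22, 18), (14, -13, 'edge', 19, 18), (18, 5, 'edge', 13, 50)]
scene shank 57 [0.5617 0.1994 0.0601] [0.5609 0.2002 0.0601]
scene depth [(-59, 56, 'edge', 9, 60), (-63, 49, 'edge', 9, 37), (-62, 40, 'edge', 86, 14), (-2, -22, 'edge', 24, 27), (19, -11, 'edge', 13, 16), (22, 2, 'edge', 14, 7), (14, 13, 'edge', 74, 23), (-46, 58, 'edge', 13, 7)]
scene colour [(-56, 52, 'edge', 11, 14), (-59, 42, 'edge', 11, 56), (-54, 32, 'edge', 74, 13), (-4, -22, 'edge', 12, 34), (7, -28, 'edge', 18, 23), (23, -20, 'edge', 8, 7), (26, -13, 'edge', 12, 33), (26, -2, 'edge', 34, 16), (2, 22, 'edge', 58, 26), (-46, 54, 'edge', 10, 14)]
```

Emit:
apply_moves(targets=[[[0.69,-0.51,-0.25,0,0.4],[0.69,-0.51,-0.25,0,0.4],[0.69,-0.51,-0.25,0,0.4],[0.69,-0.51,-0.25,0,0.4],[0.69,-0.51,-0.25,0,0.4],[0.69,-0.51,-0.25,0,0.4],[0.69,-0.51,-0.25,0,0.4],[0.69,-0.51,-0.25,0,0.4]]])

```text
clock: 0.77
eef_pos: [0.448, 0.2812, 0.1674]
tool_rot: [0.233, 0.973, -0.0, -0.0]
ft_force: [0.9, 0.6, 1.1]
grip_width: 0.0599
grasp_force: 0.0
```

Emit:
apply_moves(targets=[[[0.69,-0.51,-0.25,0,0.4],[0.69,-0.51,-0.25,0,0.4],[0.69,-0.51,-0.25,0,0.4],[0.5,-0.4,-0.2,0,0.4],[0,0,0,0,0.4],[0,0,0,0,0.4],[0,0,0,0,0.4]]])

```text
clock: 1.35
eef_pos: [0.5493, 0.2054, 0.1298]
tool_rot: [0.233, 0.973, -0.0, -0.001]
ft_force: [0.0, -0.5, 0.3]
grip_width: 0.0597
grasp_force: 0.0
```

Emit:
apply_moves(targets=[[[0.24,-0.13,0,0,0.4],[0,0,-0.4,0,0.4],[0,0,-0.4,0,0.4],[0,0,-0.4,0,0.4],[0,0,-0.4,0,0.4],[0,0,-0.4,0,0.4],[0,0,-0.2,0,0.4],[0,0,0,0,0.4]]])

```text
clock: 2.02
eef_pos: [0.558, 0.2004, 0.0407]
tool_rot: [0.232, 0.973, -0.001, -0.001]
ft_force: [-0.7, -0.1, -0.2]
grip_width: 0.06
grasp_force: 0.0
```

```bash
python3 - <<'E'
from m import *
im,d,c=shot("scene"); print(get_obs()["eef_pos"],get_obs()["ft_force"])
cv2.imwrite("pics/g1.png",cv2.resize(im[130:250,300:440],(700,600),interpolation=cv2.INTER_CUBIC))
E
```

```text
[0.55887504 0.20058776 0.04192236] [-0.17880425  0.41819901  0.21579083]
```

View pics/g1.png

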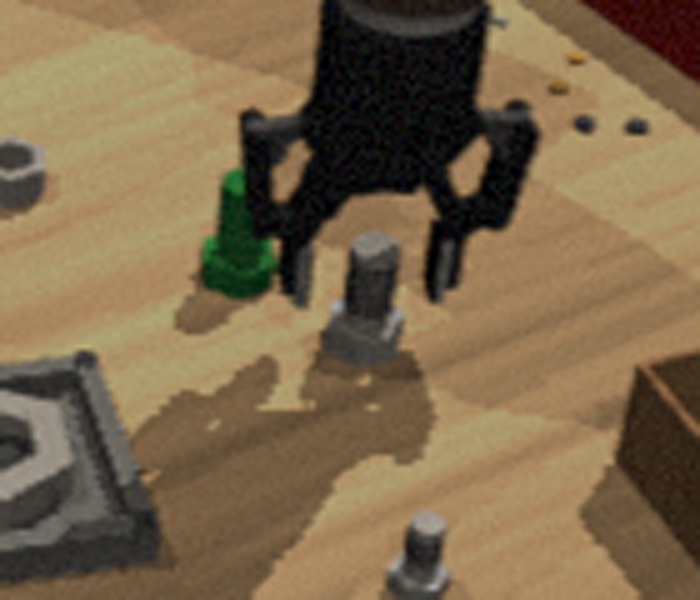

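The jaws straddle the steel shank at crop (373,285), clear of the green bolt. Next I close and lift.

Emit:
apply_moves(targets=[[[0,0,0,0,-0.2],[0,0,0,0,-0.35],[0,0,0,0,-0.5],[0,0,0,0,-1],[0,0,0,0,-1],[0,0,0,0,-1],[0,0,0,0,-1],[0,0,0,0,-1]]])

```text
clock: 2.73
eef_pos: [0.5606, 0.2008, 0.0438]
tool_rot: [0.233, 0.973, 0.001, 0.001]
ft_force: [-0.9, 1.4, 6.8]
grip_width: 0.0225
grasp_force: 58.8
```

Emit:
apply_moves(targets=[[[0,0,0.3,0,-1],[0,0,0.6,0,-1],[0,0,0.6,0,-1],[0,0,0.6,3,-1],[0,0,0,6,-1],[0,0,0,6,-1],[0,0,0,7,-1],[0,0,0,0,-1]]])

```text
clock: 3.4
eef_pos: [0.5589, 0.1998, 0.1256]
tool_rot: [0.042, 0.999, -0.0, -0.001]
ft_force: [-0.3, 0.4, -3.4]
grip_width: 0.0227
grasp_force: 59.1
```

Emit:
apply_moves(targets=[[[0,-0.5,0,0,-1],[0,-0.8,0,0,-1],[0,-0.8,0,0,-1],[0,-0.8,0,0,-1],[0,-0.8,0,0,-1],[0,-0.8,-0.1,0,-1],[0,-0.5,-0.3,0,-1],[0,-0.32,-0.4,0,-1]]])

```text
clock: 4.07
eef_pos: [0.56, -0.0154, 0.0948]
tool_rot: [0.046, 0.999, -0.0, 0.001]
ft_force: [1.0, 0.3, -2.9]
grip_width: 0.0224
grasp_force: 59.3
```

Emit:
apply_moves(targets=[[[0,0,0,0,-1],[0,0,0,0,-1],[0,0,0,0,-1]]])

```text
clock: 4.32
eef_pos: [0.5594, -0.0122, 0.0942]
tool_rot: [0.044, 0.999, 0.0, -0.0]
ft_force: [0.0, -0.6, -1.5]
grip_width: 0.0223
grasp_force: 59.4
```

```bash
python3 - <<'E'
from m import *
o=get_obs();print(o["eef_pos"],o["ft_force"])
s,d,c=shot("scene"); t,dt,c2=shot("top"); np.savez("hold.npz",s=s,d=d,t=t,dt=dt)
a=cv2.resize(s[165:265,240:360],(480,400),interpolation=cv2.INTER_CUBIC)
b=cv2.resize(t[160:240,225:305],(320,400),interpolation=cv2.INTER_CUBIC)
cv2.imwrite("pics/h1.png",np.hstack([a,b]))
E
```

```text
[ 0.55944171 -0.01217843  0.0942409 ] [ 0.03934328 -0.63880126 -1.50578161]
```

View pics/h1.png

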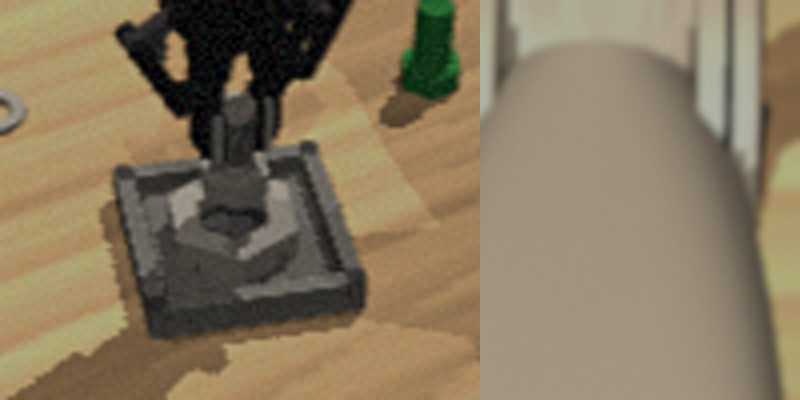

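The bolt is held upright over the die (shank top near scene (300,190), head just over the pocket). The top view is hidden by the arm. I measure the held bolt against the die in the scene view.

```bash
python3 - <<'E'
from m import *
H=np.load("hold.npz");S=np.load("scene0.npz");c=cal("scene")
def sh(d,im,u,v,zc,o):
    C=cloud(d,c)[v-25:v+25,u-20:u+20]
    g=im[v-25:v+25,u-20:u+20].max(2)
    for lo,hi in((zc-.004,zc+.006),(zc-.045+.004,zc-.006),(zc-.058,zc-.048)):
        k=(C[...,2]>lo)&(C[...,2]<hi)&(np.hypot(C[...,0]-o[0],C[...,1]-o[1])<.026)
        s=C[k]
        # lateral (perp. to view) component
        e=c["eye"][:2]-o; e/=np.hypot(*e); l=np.array([-e[1],e[0]])
        a=(s[:,:2]-o)@l; b=(s[:,:2]-o)@e
        print(len(s),"z",np.round(np.median(s[:,2]),4),"lat med/mid",np.round([np.median(a),(a.min()+a.max())/2,np.ptp(a)],4),"toward cam",np.round([np.median(b),b.min(),b.max()],4), "l",np.round(l,2))
sh(S["d"],S["im"],374,188,.060,np.array([.559,.2003]))
sh(H["d"],H["im"] if "im" in H else H["s"],300,195,.1124,np.array([.5594,-.0122]))
E
```

```text
57 z 0.0602 lat med/mid [0.0012 0.0007 0.0217] toward cam [ 0.004  -0.0112  0.0137] l [0.67 0.74]
115 z 0.0373 lat med/mid [0.0015 0.0017 0.0253] toward cam [ 0.0104 -0.0017  0.0155] l [0.67 0.74]
62 z 0.0059 lat med/mid [-0.0007 -0.0003  0.0492] toward cam [ 0.0148 -0.0114  0.0231] l [0.67 0.74]
100 z 0.1113 lat med/mid [0.0028 0.0007 0.0478] toward cam [ 0.0021 -0.0138  0.0216] l [0.52 0.85]
214 z 0.0932 lat med/mid [0.0011 0.0009 0.0484] toward cam [ 0.0106 -0.0052  0.0213] l [0.52 0.85]
71 z 0.0608 lat med/mid [ 0.0014 -0.0001  0.0383] toward cam [ 0.0137 -0.0129  0.0226] l [0.52 0.85]
```

Emit:
apply_moves(targets=[[[-0.045,-0.025,-0.2,0,-1],[0,0,-0.2,0,-1],[0,0,-0.08,0,-1],[0,0,0,0,-1],[0,0,0,0,-1],[0,0,0,0,-1]]])

```text
clock: 4.92
eef_pos: [0.5577, -0.0135, 0.075]
tool_rot: [0.043, 0.999, -0.0, -0.0]
ft_force: [0.1, -0.9, -1.8]
grip_width: 0.0226
grasp_force: 59.5
```

Emit:
apply_moves(targets=[[[0,0,-0.02,0,-1],[0,0,-0.02,0,-1],[0,0,-0.02,0,-1],[0,0,0,0,-1]]])

```text
clock: 5.25
eef_pos: [0.5577, -0.0136, 0.0726]
tool_rot: [0.043, 0.999, 0.0, -0.0]
ft_force: [0.5, 0.9, -2.1]
grip_width: 0.0226
grasp_force: 59.5
```

Emit:
apply_moves(targets=[[[0,0,-0.02,0,-1],[0,0,-0.02,0,-1],[0,0,0,0,-1],[0,0,0,0,-1]]])

```text
clock: 5.58
eef_pos: [0.5577, -0.0136, 0.071]
tool_rot: [0.043, 0.999, 0.0, -0.0]
ft_force: [0.2, -0.0, -2.9]
grip_width: 0.0224
grasp_force: 59.5
```

Emit:
apply_moves(targets=[[[0,0,-0.02,0,-1],[0,0,-0.02,0,-1],[0,0,0,0,-1],[0,0,0,0,-1]]])

```text
clock: 5.92
eef_pos: [0.5578, -0.0136, 0.0694]
tool_rot: [0.043, 0.999, 0.0, -0.0]
ft_force: [0.8, -0.5, -3.5]
grip_width: 0.0225
grasp_force: 59.5
```

Emit:
apply_moves(targets=[[[0,0,-0.02,0,-1],[0,0,-0.02,0,-1],[0,0,0,0,-1],[0,0,0,0,-1]]])

```text
clock: 6.25
eef_pos: [0.5578, -0.0136, 0.0679]
tool_rot: [0.043, 0.999, 0.0, -0.0]
ft_force: [0.5, -0.7, -2.3]
grip_width: 0.0226
grasp_force: 59.4
```

Emit:
apply_moves(targets=[[[0,0,-0.02,0,-1],[0,0,-0.02,0,-1],[0,0,0,0,-1],[0,0,0,0,-1]]])

```text
clock: 6.58
eef_pos: [0.5578, -0.0136, 0.0662]
tool_rot: [0.043, 0.999, 0.0, -0.0]
ft_force: [0.3, 0.2, -3.3]
grip_width: 0.0226
grasp_force: 59.4
```

Emit:
apply_moves(targets=[[[0,0,-0.02,0,-1],[0,0,-0.02,0,-1],[0,0,-0.02,0,-1],[0,0,0,0,-1],[0,0,0,0,-1]]])

```text
clock: 7.0
eef_pos: [0.5578, -0.0136, 0.0638]
tool_rot: [0.043, 0.999, 0.0, -0.0]
ft_force: [0.3, 0.1, -3.0]
grip_width: 0.0225
grasp_force: 59.4
```

Emit:
apply_moves(targets=[[[0,0,-0.02,0,-1],[0,0,-0.02,0,-1],[0,0,0,0,-1],[0,0,0,0,-1]]])

```text
clock: 7.33
eef_pos: [0.5577, -0.0136, 0.0622]
tool_rot: [0.043, 0.999, 0.0, -0.0]
ft_force: [-0.0, 0.7, -3.2]
grip_width: 0.0225
grasp_force: 59.4
```

Emit:
apply_moves(targets=[[[0,0,-0.02,0,-1],[0,0,0,0,-1],[0,0,0,0,-1]]])

```text
clock: 7.58
eef_pos: [0.5579, -0.0136, 0.0617]
tool_rot: [0.043, 0.999, -0.0, 0.0]
ft_force: [-0.7, -0.2, -0.5]
grip_width: 0.0229
grasp_force: 59.9
```

Emit:
apply_moves(targets=[[[0,0,-0.01,0,-1],[0,0,0,0,-1],[0,0,0,0,-1]]])

```text
clock: 7.83
eef_pos: [0.5579, -0.0136, 0.0617]
tool_rot: [0.043, 0.999, -0.0, 0.0]
ft_force: [-1.2, -0.3, 3.4]
grip_width: 0.0226
grasp_force: 59.9
```

```bash
python3 - <<'E'
from m import *
o=get_obs();print(o["eef_pos"],o["ft_force"],o["ft_torque"])
s,d,c=shot("scene")
cv2.imwrite("pics/h2.png",cv2.resize(s[165:265,240:360],(720,600),interpolation=cv2.INTER_CUBIC))
E
```

```text
[ 0.55790362 -0.01358981  0.06166659] [-1.19739308 -0.29055656  3.38742098] [-0.02279286  0.30451614 -0.00714902]
```

View pics/h2.png

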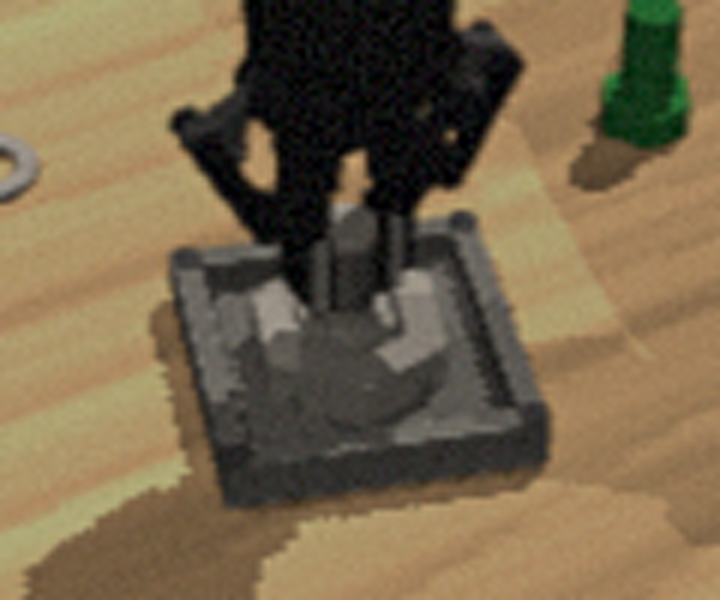

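The head is down in the pocket: the shank is upright at crop (350,260) and the head is nearly level with the die top. Next I release and rise.

Emit:
apply_moves(targets=[[[0,0,0,0,-0.35],[0,0,0,0,-0.2],[0,0,0,0,0],[0,0,0,0,0.2],[0,0,0,0,0.2],[0,0,0,0,0.2],[0,0,0,0,0.2]]])

```text
clock: 8.47
eef_pos: [0.5577, -0.0135, 0.061]
tool_rot: [0.043, 0.999, 0.0, -0.0]
ft_force: [-0.3, 0.3, 0.4]
grip_width: 0.051
grasp_force: 0.0
```

Emit:
apply_moves(targets=[[[0,0,0.3,0,0.4],[0,0,0.6,0,0.6],[0,0,0.8,0,0.8],[0,-0.8,0.3,0,0.8],[0,-0.9,0,0,0.8],[0,-0.9,0,0,0.8],[0,-0.9,0,0,0.8],[-0.1,-0.9,0,0,0.8]]])

```text
clock: 9.13
eef_pos: [0.5542, -0.1911, 0.1414]
tool_rot: [0.042, 0.999, -0.0, 0.001]
ft_force: [1.9, 0.6, 0.1]
grip_width: 0.0765
grasp_force: 0.0
```

```bash
python3 - <<'E'
from m import *
o=get_obs();print(o["eef_pos"],o["ft_force"])
s,d,c=shot("scene"); C=cloud(d,c)
R=C[150:260,250:350].reshape(-1,3)
for lo,hi in((.072,.084),(.031,.036)):
    k=R[(R[:,2]>lo)&(R[:,2]<hi)&(np.hypot(R[:,0]-.558,R[:,1]+.0135)<.03)]
    print(lo,len(k),np.round(np.median(k,0),4),np.round(k.min(0),4),np.round(k.max(0),4))
t,dt,c=shot("top");C=cloud(dt,c);R=C[165:235,228:298].reshape(-1,3)
k=R[(R[:,2]>.072)&(R[:,2]<.086)&(np.hypot(R[:,0]-.558,R[:,1]+.0135)<.03)]; print("top",len(k),k.mean(0) if len(k) else 0)
cv2.imwrite("pics/h3.png",np.hstack([cv2.resize(s[165:265,240:360],(480,400),interpolation=cv2.INTER_CUBIC),cv2.resize(t[160:240,225:305],(320,400),interpolation=cv2.INTER_CUBIC)]))
E
```

```text
[ 0.55424298 -0.19106542  0.14143397] [1.89221376 0.60735693 0.08980446]
0.072 73 [ 0.5606 -0.0153  0.078 ] [ 0.5465 -0.0264  0.0722] [ 0.5708 -0.0042  0.0811]
0.031 130 [ 0.566  -0.0195  0.0326] [ 0.5308 -0.0412  0.031 ] [0.5866 0.0151 0.0356]
top 101 [ 0.55650796 -0.01482526  0.07740277]
```

View pics/h3.png

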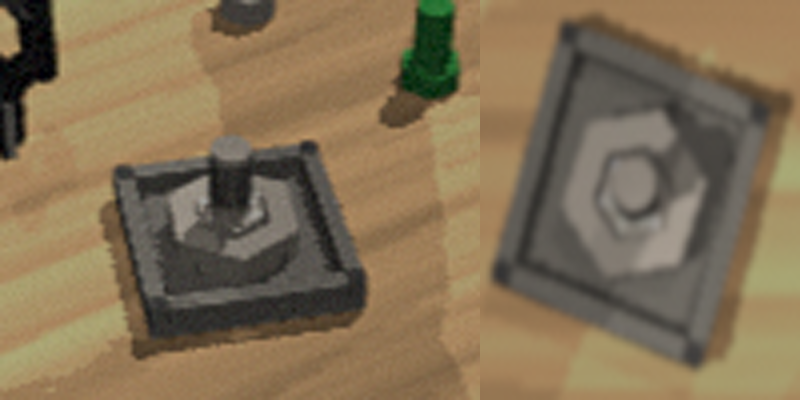

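The bolt stands in the pocket: shank top at scene crop (230,150), top crop (635,185), and its top at z = 0.078 as it must be. Next comes the collar.

Emit:
apply_moves(targets=[[[-0.2,-0.8,0,0,0.8],[-0.2,-0.8,0,0,0.8],[0,0,-0.5,0,0.8],[0,0,-0.7,0,0.8],[0,0,-0.5,0,0.8],[0,0,0,0,0.8],[0,0,0,0,0.8]]])

```text
clock: 9.82
eef_pos: [0.5368, -0.2525, 0.072]
tool_rot: [0.043, 0.999, 0.001, -0.002]
ft_force: [0.8, -0.4, 0.5]
grip_width: 0.0769
grasp_force: 0.0
```

```bash
python3 - <<'E'
from m import *
o=get_obs();print(o["eef_pos"],o["ft_force"])
s,d,c=shot("scene")
cv2.imwrite("pics/h4.png",cv2.resize(s[190:290,130:270],(700,500),interpolation=cv2.INTER_CUBIC))
# outer ring centre in the first scene picture at z=.02 by grey mask hull ellipse of the top face
S=np.load("scene0.npz");C=cloud(S["d"],c)[240:280,176:216];g=S["im"][240:280,176:216].max(2)
k=(C[...,2]>.0185)&(C[...,2]<.024); P=C[k]; P=P[np.hypot(P[:,0]-.538,P[:,1]+.254)<.032]
h=cv2.minEnclosingCircle((P[:,:2]*1000).astype(np.float32)); print("scene ring",h, len(P))
E
```

```text
[ 0.53676276 -0.25252012  0.07201043] [ 0.76253577 -0.4039361   0.52050281]
scene ring ((540.5696411132812, -256.41619873046875), 25.391162872314453) 185
```

View pics/h4.png

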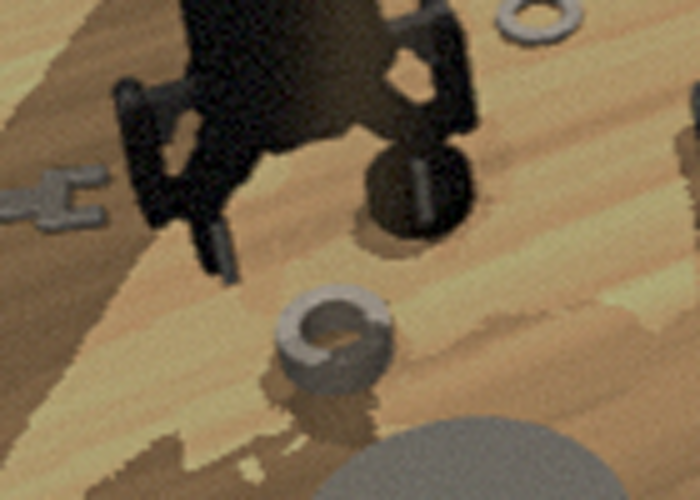

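The jaws (fingertips at crop (225,265) and (425,190)) straddle the steel collar at (335,335) from above, clear of the black ring's body in plan. Next I descend with a 1.5 mm trim.

Emit:
apply_moves(targets=[[[0.04,-0.04,-0.3,0,0.8],[0,0,-0.4,0,0.8],[0,0,-0.4,0,0.8],[0,0,-0.2,0,0.8],[0,0,0,0,0.8],[0,0,0,0,0.8]]])

```text
clock: 10.37
eef_pos: [0.5397, -0.2551, 0.0214]
tool_rot: [0.043, 0.999, -0.0, 0.0]
ft_force: [0.1, 0.4, 0.3]
grip_width: 0.0769
grasp_force: 0.0
```

Emit:
apply_moves(targets=[[[0,0,0,0,0.4],[0,0,0,0,0.25],[0,0,0,0,0.1],[0,0,0,0,-0.2],[0,0,0,0,-1],[0,0,0,0,-1],[0,0,0,0,-1],[0,0,0,0,-1]]])

```text
clock: 11.03
eef_pos: [0.5404, -0.2557, 0.0228]
tool_rot: [0.043, 0.999, -0.001, 0.001]
ft_force: [-1.8, 0.9, 6.0]
grip_width: 0.047
grasp_force: 62.1
```

Emit:
apply_moves(targets=[[[0,0,0.3,0,-1],[0,0,0.7,0,-1],[0,0,0.7,0,-1],[0,0,0.7,0,-1],[0,0.3,0.1,0,-1],[0.06,0.7,0,0,-1],[0.1,0.8,0,0,-1],[0.1,0.8,0,0,-1]]])

```text
clock: 11.7
eef_pos: [0.5492, -0.1501, 0.1207]
tool_rot: [0.044, 0.999, 0.0, -0.0]
ft_force: [-0.2, 0.3, -1.7]
grip_width: 0.047
grasp_force: 62.1
```

Emit:
apply_moves(targets=[[[0.1,0.8,0,0,-1],[0.1,0.8,0,0,-1],[0,0.8,0,0,-1],[0,0.6,0,0,-1],[0,0.35,0,0,-1],[0,0.1,0,0,-1],[0,0,0,0,-1],[0,0,0,0,-1]]])

```text
clock: 12.37
eef_pos: [0.5574, -0.0135, 0.1207]
tool_rot: [0.043, 0.999, -0.0, -0.0]
ft_force: [1.0, 0.7, -1.8]
grip_width: 0.0466
grasp_force: 62.2
```

```bash
python3 - <<'E'
from m import *
o=get_obs();print(o["eef_pos"],o["ft_force"])
s,d,c=shot("scene");C=cloud(d,c)
R=C[120:260,240:370].reshape(-1,3)
e=c["eye"][:2]-[.558,-.0136]; e/=np.hypot(*e); l=np.array([-e[1],e[0]])
for nm,lo,hi,rad in(("shank",.05,.078,.02),("collar side",.102,.116,.04),("collar top",.1185,.126,.032)):
    k=R[(R[:,2]>lo)&(R[:,2]<hi)&(np.hypot(R[:,0]-.558,R[:,1]+.0136)<rad)]
    a=(k[:,:2]-[.558,-.0136])@l;b=(k[:,:2]-[.558,-.0136])@e
    print(nm,len(k),"lat",np.round([np.median(a),*np.percentile(a,[2,98])],4),"cam",np.round([np.median(b),*np.percentile(b,[2,98])],4),l)
cv2.imwrite("pics/h5.png",cv2.resize(s[140:260,240:360],(600,600),interpolation=cv2.INTER_CUBIC))
E
```

```text
[ 0.55741394 -0.0134544   0.12068661] [ 0.95377823  0.6823753  -1.78304072]
shank 123 lat [ 0.0008 -0.0126  0.012 ] cam [ 0.0089 -0.0027  0.0127] [0.51903193 0.85475485]
collar side 190 lat [ 0.0006 -0.0253  0.0287] cam [ 0.0134 -0.0179  0.0256] [0.51903193 0.85475485]
collar top 82 lat [ 0.01   -0.0239  0.0292] cam [-0.0012 -0.02    0.0239] [0.51903193 0.85475485]
```

View pics/h5.png

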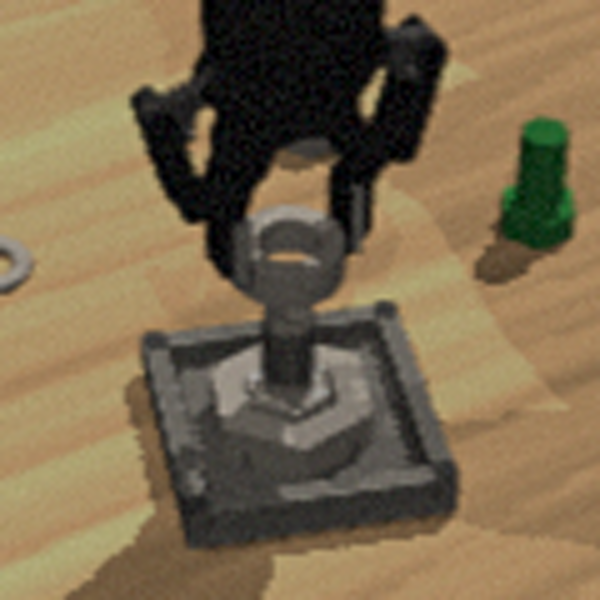

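The collar (crop (290,255)) hangs centred over the shank (290,340), and depth agrees to about 1 mm. I lower it slowly.

Emit:
apply_moves(targets=[[[0,0,-0.2,0,-1],[0,0,-0.2,0,-1],[0,0,-0.04,0,-1],[0,0,-0.04,0,-1],[0,0,-0.04,0,-1],[0,0,-0.04,0,-1],[0,0,0,0,-1]]])

```text
clock: 13.0
eef_pos: [0.5577, -0.0133, 0.0984]
tool_rot: [0.043, 0.999, -0.0, -0.0]
ft_force: [0.1, 0.5, -1.3]
grip_width: 0.0474
grasp_force: 62.1
```

Emit:
apply_moves(targets=[[[0,0,-0.04,0,-1],[0,0,-0.04,0,-1],[0,0,-0.04,0,-1],[0,0,0,0,-1]]])

```text
clock: 13.33
eef_pos: [0.5575, -0.0131, 0.0936]
tool_rot: [0.043, 0.999, 0.0, -0.0]
ft_force: [0.4, 0.3, -2.1]
grip_width: 0.0469
grasp_force: 62.1
```

Emit:
apply_moves(targets=[[[0,0,-0.1,0,-1],[0,0,-0.1,0,-1],[0,0,-0.1,0,-1],[0,0,-0.1,0,-1],[0,0,0,0,-1]]])

```text
clock: 13.75
eef_pos: [0.5569, -0.0131, 0.0766]
tool_rot: [0.043, 0.999, -0.0, -0.001]
ft_force: [-0.3, -0.9, -2.4]
grip_width: 0.0469
grasp_force: 62.1
```

Emit:
apply_moves(targets=[[[0,0,-0.1,0,-1],[0,0,-0.1,0,-1],[0,0,-0.1,0,-1],[0,0,-0.1,0,-1],[0,0,0,0,-1],[0,0,0,0,-1]]])

```text
clock: 14.25
eef_pos: [0.5574, -0.0132, 0.0615]
tool_rot: [0.043, 0.999, -0.0, -0.0]
ft_force: [-0.7, -0.3, -0.6]
grip_width: 0.0469
grasp_force: 62.1
```

Emit:
apply_moves(targets=[[[0,0,-0.04,0,-1],[0,0,-0.03,0,-1],[0,0,0,0,-1],[0,0,0,0,-1]]])

```text
clock: 14.58
eef_pos: [0.5577, -0.0132, 0.0591]
tool_rot: [0.043, 0.999, -0.0, -0.0]
ft_force: [0.5, -0.4, -1.3]
grip_width: 0.047
grasp_force: 62.1
```

Emit:
apply_moves(targets=[[[0,0,-0.03,0,-1],[0,0,-0.03,0,-1],[0,0,0,0,-1],[0,0,0,0,-1]]])

```text
clock: 14.92
eef_pos: [0.5577, -0.0131, 0.0566]
tool_rot: [0.043, 0.999, -0.0, -0.0]
ft_force: [0.8, 0.0, -1.1]
grip_width: 0.0468
grasp_force: 62.1
```

Emit:
apply_moves(targets=[[[0,0,-0.02,0,-1],[0,0,0,0,-1],[0,0,0,0,-1]]])

```text
clock: 15.17
eef_pos: [0.5578, -0.0132, 0.0559]
tool_rot: [0.043, 0.999, 0.0, -0.0]
ft_force: [-0.1, 0.7, -2.0]
grip_width: 0.0471
grasp_force: 62.1
```

Emit:
apply_moves(targets=[[[0,0,-0.015,0,-1],[0,0,0,0,-1],[0,0,0,0,-1]]])

```text
clock: 15.42
eef_pos: [0.5579, -0.0132, 0.0557]
tool_rot: [0.043, 0.999, -0.0, 0.0]
ft_force: [-0.9, -0.6, 2.7]
grip_width: 0.047
grasp_force: 62.6
```

Emit:
apply_moves(targets=[[[0,0,-0.01,0,-1],[0,0,0,0,-1],[0,0,0,0,-1]]])

```text
clock: 15.67
eef_pos: [0.5579, -0.0132, 0.0557]
tool_rot: [0.043, 0.999, -0.0, 0.0]
ft_force: [-1.8, 0.3, 5.6]
grip_width: 0.0471
grasp_force: 63.0
```

Contact on the head. Now I release slowly, rise and back off.

Emit:
apply_moves(targets=[[[0,0,0,0,0.2],[0,0,0,0,0.3],[0,0,0,0,0.45],[0,0,0,0,0.6],[0,0,0,0,0.8],[0,0,0,0,0.8],[0,0,0,0,0.8],[0,0,0,0,0.8]]])

```text
clock: 16.33
eef_pos: [0.5577, -0.0132, 0.0548]
tool_rot: [0.043, 0.999, -0.0, -0.0]
ft_force: [0.2, -0.2, -0.6]
grip_width: 0.0767
grasp_force: 0.0
```

Emit:
apply_moves(targets=[[[0,0,0.3,0,0.8],[0,0,0.6,0,0.8],[0,0,0.8,0,0.8],[0,0,0.8,0,0.8],[0,-0.8,0.2,0,0.8],[0,-0.9,0,0,0.8],[0,-0.9,0,0,0.8],[0,-0.9,0,0,0.8]]])

```text
clock: 17.0
eef_pos: [0.5579, -0.1543, 0.1636]
tool_rot: [0.042, 0.999, -0.0, 0.001]
ft_force: [0.1, -0.5, -0.5]
grip_width: 0.0772
grasp_force: 0.0
```

Emit:
apply_moves(targets=[[[0,-0.4,0,0,0.8],[0,0,0,0,0.8],[0,0,0,0,0.8],[0,0,0,0,0.8]]])

```text
clock: 17.33
eef_pos: [0.5576, -0.1685, 0.1627]
tool_rot: [0.043, 0.999, 0.0, -0.0]
ft_force: [0.1, -0.1, -0.2]
grip_width: 0.0767
grasp_force: 0.0
```

```bash
python3 - <<'E'
from m import *
s,d,c=shot("scene");t,dt,c2=shot("top");R=cloud(dt,c2)[160:240,225:305].reshape(-1,3)
for nm,lo,hi,r in(("collar top",.048,.058,.03),("shank",.073,.084,.02)):
    k=R[(R[:,2]>lo)&(R[:,2]<hi)&(np.hypot(R[:,0]-.557,R[:,1]+.014)<r)]
    print(nm,len(k),np.round(np.median(k,0),4),cv2.minEnclosingCircle((k[:,:2]*1000).astype(np.float32)),"zsd",k[:,2].std())
cv2.imwrite("pics/h6.png",np.hstack([cv2.resize(s[165:265,240:360],(480,400),interpolation=cv2.INTER_CUBIC),cv2.resize(t[160:240,225:305],(320,400),interpolation=cv2.INTER_CUBIC)]))
E
```

```text
collar top 273 [ 0.5556 -0.0154  0.0523] ((557.06982421875, -14.409043312072754), 25.12607765197754) zsd 0.0018797911973534491
shank 102 [ 0.5568 -0.0158  0.0773] ((556.3668823242188, -14.846776962280273), 11.929314613342285) zsd 0.0016652201044561744
```

View pics/h6.png

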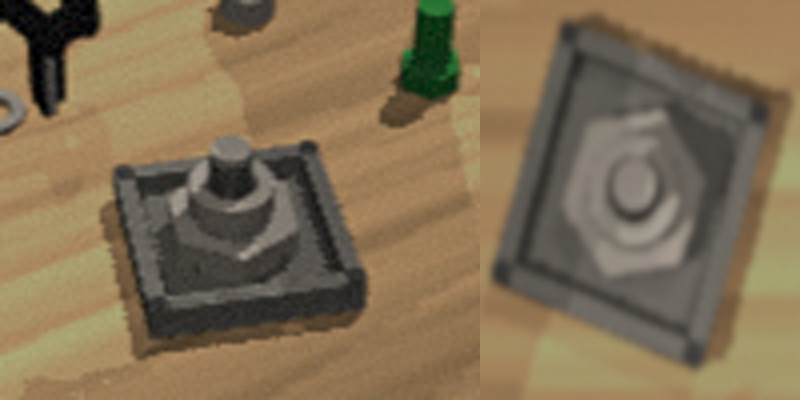

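The collar lies flat round the shank (scene crop (230,200), top crop (637,190)). Its top is at about 0.053 m and it is within 1 mm of the shank. The robot is clear.

```bash
python3 -c "
from h import *
print(order.job_done())"
```

```text
the job is handed in; nothing more can be done
None
```

The job is handed in: by the last pictures, the bolt is fully home in the pocket, the collar lies flat on its head, the robot is clear, and none of the bystanders was touched; I got no verdict back.

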